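# Set and pin the castle nut of a chandelier hanger

### The arm

A 7-joint arm with a two-finger parallel gripper is mounted at the origin on the work surface. World frame = base frame: x ahead of the robot, y to its left, z up, the work surface at z = 0. Lengths are in m, angles in rad, forces in N, time in s.
With the tool pointing down it reaches from about 0.4 to 0.875 m from the base axis. Payload 19.3 kg.
Tool frame: the origin (TCP) lies on the centre line of the jaws, within the pads' length; the fingertips stand 25 mm ahead of it and the grasp point (between the pads) lies 6 mm ahead of it; z points along the fingers, y is the direction in which the jaws open and shut (so a half turn about z gives the same grasp; the last joint's range is limited). The gripper opens to 85 mm and grips with 20 to 120 N. Pads are 22 mm wide; open, the fingers measure 114 mm over their backs; the gripper's body (76 mm by 85 mm) begins 54 mm behind the grasp point. The pads swing forward as they close: fully open they stand 13 mm farther back than shut.
Start: joints at [1.115, 0.521, -0.036, 1.599, 0.021, 1.021, -0.113], TCP at [0.235, -0.579, 0.256] pointing down, gripper open.
Joint ranges: [-2.91, 2.91], [-0.3, 2.13], [-1.5, 1.42], [0.17, 2.43], [-1.26, 4.41], [0.16, 1.93], [-2.52, 2.52]. Speed limits (rad/s): [1.89, 1.89, 2.39, 2.39, 3.01, 3.01, 3.01].

### API

Orientations are given as a unit quaternion [w, x, y, z].
In Python, from bench import robot gives the robot as it stands. The module is installed in compiled form; this text tells all that it offers.
- The arm moves only by the shell command python3 -m handwheel 'ROWS' [OPENING] [FORCE]. ROWS is JSON, a list of rows, each an object with "offset": the shift along the tool's x, y, z in mm, a list of three; "delta_rot": the turn, a rotation vector about the tool's x, y, z in degrees, a list of three. A call has 1 to 10 rows; each row is the pose to reach, as a shift and turn from the pose measured when the call began, along the tool's axes at that moment; what a row does not reach only later rows make up. A row lasts 1/10 s, in which the tool goes at most 50 mm and 8.59 degrees, less where a joint would pass 70% of its speed; a pose out of reach is approached as far as the arm can. A call with a gripper value outside its range is refused whole. OPENING is the opening in per cent of the stroke, from 0 (shut) to 100 (fully open), set as the call begins (- or left out, the last holds). The fingers move at their own pace and stop on an object; FORCE is the grip in N (left out, the last holds). Time passes only in rows, so rows that repeat a pose let the fingers close. It gives the time, the measured TCP pose, the force and the opening at its end, in the units of the state.
- robot.get_state(): the state, without advancing time (a new reading comes with each control period).
- robot.grab_frame(name): name is "scene" or "top" or "wrist"; returns a dict with "pixels" (384x512x3 uint8, red, green, blue), "depth" (384x512 float32, m along the optical axis (not along the pixel's ray), 0 where there is no reading), "fx", "fy", "cx", "cy" (pixels), "k1" (the pictures are not rectified: a ray, as slopes to the right and down, at radius r is drawn at 1 + k1 r^2 times it, then the intrinsics apply), "pose" (4x4, takes a point from camera to world coordinates). Camera axes: x right, y down, z forward; pixel columns grow to the right and rows downward; lengths in m; the calibration is good to about 2 mm. A picture is of the moment at which its call begins.
- robot.job_done(): hands the job in, once; it reports no verdict.
The state is a dict: "clock": time; "joints": joint angles; "qd": joint speeds; "tau": joint torques, N m; "position": TCP position; "tool_rot": TCP orientation; "contact_force": force on the tool from outside, world axes, zero at the start; "torque": the same for the moment, N m; "gripper_width": finger opening in m.
Only numpy, scipy, OpenCV 4.12 (cv2) and the standard library are available. Lean on these libraries where they do the work, as an engineer would, in place of code of your own. Each camera call takes 0.05 s, during which the arm holds its last target. There are 200 camera calls.

### The job

Set the end float of this chandelier hanger and lock it: grip the brass castle nut and turn it on (clockwise from above) just to the next slot that lines up with the cross hole of the spindle, never back to the slot before and not past the next one. Then push the red-headed safety pin through slot and hole until its head is home against the nut, and leave it there. The pin must slip in under a light push (under 10 N), so feel for the hole instead of forcing it; grip the polished nut with no more than 40 N and do not wrench it, and leave the glass globe, the brass shade and the screwdriver where they are.

Things in the scene. Friction and masses are not known exactly. Their poses are not given: they have to be found in the camera images.
- hanger: Loft hanger for a chandelier, screwed to the bench: dark steel bridge bracket, 80 mm along its x, 212 mm over the feet along its y, plate top 75 mm above the bench. Origin on the bench under the vertical spindle axis. On the plate: thrust bearing and brass washer (60 mm across, up to 92 mm), then the nut on a 30 mm steel spindle, whose end stands above the nut, 134 to 143 mm above the bench.
- nut_seat (a point): Underside centre of the brass castle nut, 92 mm above the bench on the spindle axis; fixed to the hanger. From here up: hexagon 46 mm across flats, 0 to 24 mm; round castle 42 mm across, 24 to 39 mm, cut by six open-topped slots 7 mm wide whose floors are at 24 mm, one over the middle of each flat.
- slot_floor (a point): Fixed point on the spindle axis at slot floor height (116 mm above the bench). The spindle's level cross hole, 6.6 mm wide, runs through along the hanger's x (black line on the spindle's end). Its height varies with the shims and is not measured: centre anywhere 3.3 to 12.1 mm above this point. In a lined-up slot a pin tip beside the hole butts on the spindle about 14.5 mm from the axis.
- nut (a joint): Angle of the nut in rad, growing clockwise from above (tightening). At 0 (the slot before) and at 1.047 (the next slot) a slot lines up with the cross hole and two flats face along the hanger's x. Starts between 0.2 and 0.8. It drags with 0.25 to 0.4 N m, stays where it is left, and lags a little behind the fingers; 20 to 30 N of grip turns it.
- pin: Safety pin lying on a 4 mm black rubber mat: red square head 22 mm long (along the pin), 14 mm wide and high, and a round steel shank 5.5 mm thick, 54 mm long, tip barely chamfered; about 45 g. Origin on the underside, below the middle of the head; x along the pin to its tip, z up. Shank axis 7 mm above the underside, from x = 11 mm (head's face) to 65 mm (tip). May enter the hole from either end.
- pin_mid (a point): Point on the axis of the pin's shank, 22 mm from the head's face (33 mm ahead of pin along x, 7 mm above it). With the head home against the nut it lies on the nut's axis to within about 2 mm.
- globe: White glass globe shade standing on its neck, 140 mm across and 144 mm high; origin under its middle. Leave it alone.
- dome: Brass dome lamp shade, 128 mm across and 70 mm high, lying on its rim; origin under its middle. Leave it alone.
- screwdriver: Blue-handled screwdriver lying on the bench, 180 mm long, along its x axis. Leave it alone.
Things that resemble listed ones, but are neither listed nor needed, are in the scene too. Leave any brown or turquoise look-alike of the hanger alone.

How it is judged:
By the outcome, as a careful person would: the job done as asked, in the order asked, and still so for the second after the job is handed in, with the robot touching nothing.
It also fails if it takes over 64 s, if anything falls off the work surface, if the arm or the gripper's body presses on something with over 40 N, if the wrist force passes 120 N, or if a joint passes its speed limit or range.

## Working session

There is one attempt and no reset: what is moved stays moved. The work goes in short steps, Python scripts to look and compute and a shell command to move; the robot and the scene stay as the last step left them, time stands still between calls to the robot, and variables do not carry over. Pictures are saved under pics/ and viewed, about 8 in all and at most 12, crops included, and the job is handed in when it is done.

```bash
mkdir -p pics
cat > h.py <<'E'
import numpy as np, cv2
from bench import robot
from scipy.spatial.transform import Rotation as R
def save(f,name,crop=None,s=1):
    im=f["pixels"][:,:,::-1]
    if crop: im=im[crop[1]:crop[3],crop[0]:crop[2]]
    cv2.imwrite("pics/"+name,cv2.resize(im,None,fx=s,fy=s,interpolation=cv2.INTER_CUBIC))
def rays(f,uv):
    uv=np.atleast_2d(np.array(uv,float))
    d=np.stack([(uv[:,0]-f["cx"])/f["fx"],(uv[:,1]-f["cy"])/f["fy"]],1); s=d.copy()
    for _ in range(20): s=d/(1+f["k1"]*(s**2).sum(1,keepdims=True))
    return np.c_[s,np.ones(len(s))]
def pt(f,uv):  # by depth
    uv=np.atleast_2d(uv).astype(int); z=f["depth"][uv[:,1],uv[:,0]]
    return (rays(f,uv)*z[:,None])@f["pose"][:3,:3].T+f["pose"][:3,3]
def onz(f,uv,z):
    d=rays(f,uv)@f["pose"][:3,:3].T; o=f["pose"][:3,3]
    return o+d*((z-o[2])/d[:,2])[:,None]
def proj(f,P):
    q=(np.atleast_2d(P)-f["pose"][:3,3])@f["pose"][:3,:3]; s=q[:,:2]/q[:,2:]
    s=s*(1+f["k1"]*(s**2).sum(1,keepdims=True))
    return s*[f["fx"],f["fy"]]+[f["cx"],f["cy"]]
def rot():
    q=robot.get_state()["tool_rot"]; return R.from_quat([q[1],q[2],q[3],q[0]]).as_matrix()
E
python3 - <<'E'
from h import *
import pickle
np.set_printoptions(precision=4,suppress=True)
fs={n:robot.grab_frame(n) for n in("scene","top","wrist")}
pickle.dump(fs,open("f0.pkl","wb"))
cv2.imwrite("pics/a.png",np.vstack([np.hstack([cv2.resize(fs[n]["pixels"],(400,300)) for n in("scene","wrist")])])[:,:,::-1])
save(fs["top"],"top.png",s=1.5)
for n in fs: print(n,fs[n]["pose"][:3,3],fs[n]["pose"][:3,2],fs[n]["fx"],fs[n]["k1"])
print(robot.get_state()); print(rot())
E
```

```text
scene [1.3644 0.0352 0.6914] [-0.8338 -0.0482 -0.55  ] 456.2817670630248 -0.07300350975500974
top [ 0.3193 -0.0234  1.0147] [ 0.1854 -0.0089 -0.9826] 348.28415971831527 -0.05478225734043926
wrist [ 0.311  -0.5489  0.3734] [-0.291  -0.1171 -0.9495] 334.18927930518197 0.0022425993499715423
{'clock': 0.15, 'joints': array([ 1.1148,  0.5219, -0.0364,  1.5999,  0.0212,  1.0211, -0.1128]), 'qd': array([-0.0009, -0.0014,  0.0005, -0.0019, -0.001 , -0.0005, -0.001 ]), 'tau': array([  0.0013, -92.7388,   1.9806, -37.006 ,   0.0178,   0.0063,
         0.    ]), 'position': array([ 0.2351, -0.5788,  0.2559]), 'tool_rot': array([-0.0004,  0.9814,  0.1917, -0.0001]), 'contact_force': array([-0.7284,  0.1509,  0.3862]), 'torque': array([-0.0177, -0.0124, -0.0322]), 'gripper_width': 0.08556472751134012}
[[ 0.9265  0.3763 -0.0003]
 [ 0.3763 -0.9265  0.0008]
 [-0.     -0.0009 -1.    ]]
```

View pics/top.png

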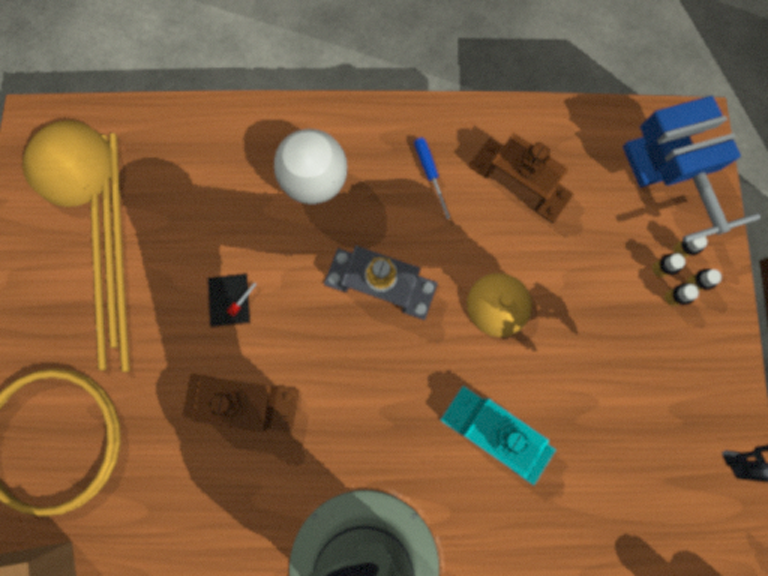

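View pics/a.png

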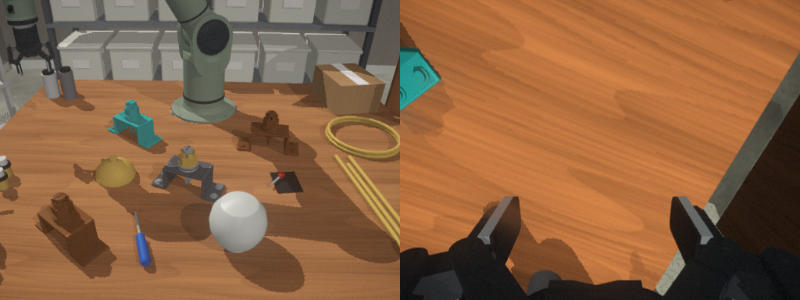

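The top view shows the real dark-steel and brass hanger at about (380,273), in 1.5x pixels. The brown (235,400) and (525,175) and turquoise (500,435) ones are look-alikes. The red-headed pin lies on its black mat, head (235,308), tip (255,285). Globe, dome and screwdriver are at (310,165), (500,305) and (430,170). I'll confirm with crops and measure.

Run:
```python
from h import *
import pickle
np.set_printoptions(precision=4,suppress=True)
fs=pickle.load(open("f0.pkl","rb")); t=fs["top"]; s=fs["scene"]
A=cv2.resize(t["pixels"][155:225,125:305],None,fx=4.4,fy=4.4,interpolation=cv2.INTER_CUBIC)
B=cv2.resize(s["pixels"][180:260,185:395],None,fx=3.77,fy=3.5,interpolation=cv2.INTER_CUBIC)
w=min(A.shape[1],B.shape[1]); cv2.imwrite("pics/b.png",np.vstack([A[:,:w],B[:,:w]])[:,:,::-1])
def blob(f,m):
    n,l,st,c=cv2.connectedComponentsWithStats(m.astype(np.uint8)); i=1+np.argmax(st[1:,4]); return l==i,c[i]
for n,f in(("top",t),("scene",s)):
    p=f["pixels"].astype(int); r,g,b=p[...,0],p[...,1],p[...,2]
    m,c=blob(f,(r>130)&(g<50)&(b<50)); print(n,"red",c,m.sum(),"onz",onz(f,c,.016),pt(f,c))
print("spindle",onz(t,[(380/1.5,269/1.5)],.138),pt(t,[(253,179)]))
print("tip",onz(t,[(255/1.5,285/1.5)],.011))
ft=np.array([(341,258),(334,281),(428,286),(419,308)])/1.5
F=onz(t,ft,.012);print("feet",F,F.mean(0))
print("globe",onz(t,[(310/1.5,165/1.5)],.09),"dome",onz(t,[(500/1.5,306/1.5)],.03))
for px in[(425,143),(435,180),(448,220)]: print("sd",onz(t,[np.array(px)/1.5],.01))
```

```text
top red [156.1875 205.1875] 16 onz [[0.4746 0.2529 0.016 ]] [[0.4748 0.2529 0.0181]]
scene red [360.6154 222.8462] 13 onz [[0.471  0.2569 0.016 ]] [[0.4708 0.2551 0.0183]]
spindle [[ 0.5238 -0.0286  0.138 ]] [[ 0.5249 -0.0277  0.137 ]]
tip [[0.5207 0.2158 0.011 ]]
feet [[ 0.5753  0.0478  0.012 ]
 [ 0.5289  0.0608  0.012 ]
 [ 0.5193 -0.1234  0.012 ]
 [ 0.4757 -0.1052  0.012 ]] [ 0.5248 -0.03    0.012 ]
globe [[0.7368 0.1039 0.09  ]] dome [[ 0.477  -0.2594  0.03  ]]
sd [[ 0.8231 -0.1226  0.01  ]]
sd [[ 0.7411 -0.1417  0.01  ]]
sd [[ 0.6554 -0.1662  0.01  ]]
```

View pics/b.png

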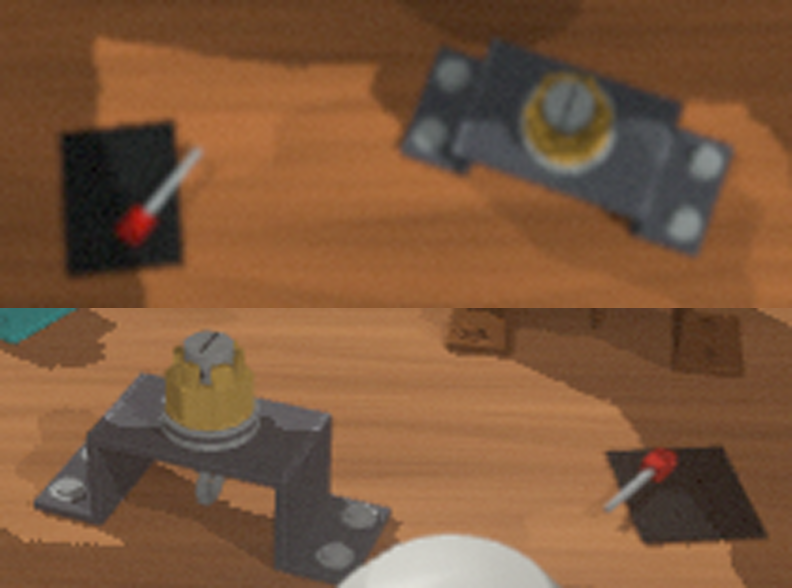

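The crops show one brass-nutted steel hanger, with the spindle at crop px (568,108) and its line mark along the hanger's x. The pin has its red head on the mat and its tip towards the hanger. The hole axis lies at about -18° in world, and the spindle is at about (0.525, -0.029). Now moving above the nut for a close look.

```bash
python3 -m handwheel '[{"offset":[47,-40,0],"delta_rot":[0,0,-7]},{"offset":[94,-80,0],"delta_rot":[0,0,-14]},{"offset":[141,-119,0],"delta_rot":[0,0,-21]},{"offset":[188,-158,0],"delta_rot":[0,0,-28]},{"offset":[235,-198,0],"delta_rot":[0,0,-35]},{"offset":[282,-237,0],"delta_rot":[0,0,-42]},{"offset":[329,-277,0],"delta_rot":[0,0,-49]},{"offset":[376,-316,0],"delta_rot":[0,0,-56]},{"offset":[423,-356,0],"delta_rot":[0,0,-62]},{"offset":[475,-400,0],"delta_rot":[0,0,-68]}]' 100 25
python3 -m handwheel '[{"offset":[0,0,0],"delta_rot":[0,0,0]}]'
python3 - <<'E'
from h import *
np.set_printoptions(precision=4,suppress=True)
print(robot.get_state()["position"],robot.get_state()["joints"]);print(rot())
E
```

```text
clock: 1.15
position: [0.4688, -0.1349, 0.2563]
tool_rot: [-0.0, 0.705, 0.709, 0.0]
contact_force: [0.9, -0.9, 0.3]
gripper_width: 0.0855
clock: 1.25
position: [0.4712, -0.1291, 0.2565]
tool_rot: [-0.0, 0.701, 0.713, 0.001]
contact_force: [-0.0, -2.0, 0.2]
gripper_width: 0.0856
[ 0.4712 -0.1291  0.2565] [ 0.531   0.3354 -0.4786  1.9324  0.1887  0.9166 -0.0228]
[[-0.0172  0.9999  0.0014]
 [ 0.9998  0.0172  0.0026]
 [ 0.0026  0.0014 -1.    ]]
```

```bash
python3 -m handwheel '[{"offset":[35,18,0],"delta_rot":[0,0,0]},{"offset":[70,37,0],"delta_rot":[0,0,0]},{"offset":[101,52,0],"delta_rot":[0,0,0]},{"offset":[101,52,0],"delta_rot":[0,0,0]},{"offset":[101,52,0],"delta_rot":[0,0,0]},{"offset":[101,52,0],"delta_rot":[0,0,0]}]'
python3 - <<'E'
from h import *
import pickle
np.set_printoptions(precision=4,suppress=True)
f=robot.grab_frame("wrist"); pickle.dump(f,open("f1.pkl","wb"))
print(robot.get_state()["position"],rot()[:,1]); uv=proj(f,[[.525,-.029,.138]])[0]; print(uv)
u,v=uv.astype(int); save(f,"c.png",(max(u-100,0),max(v-75,0),u+100,v+75),4); print(max(u-100,0),max(v-75,0))
E
```

```text
clock: 1.85
position: [0.521, -0.0282, 0.2566]
tool_rot: [-0.0, 0.701, 0.713, 0.001]
contact_force: [0.4, -1.1, 0.6]
gripper_width: 0.0856
[ 0.5211 -0.0284  0.2567] [0.9999 0.0158 0.0011]
[253.1737 192.1294]
153 117
```

View pics/c.png

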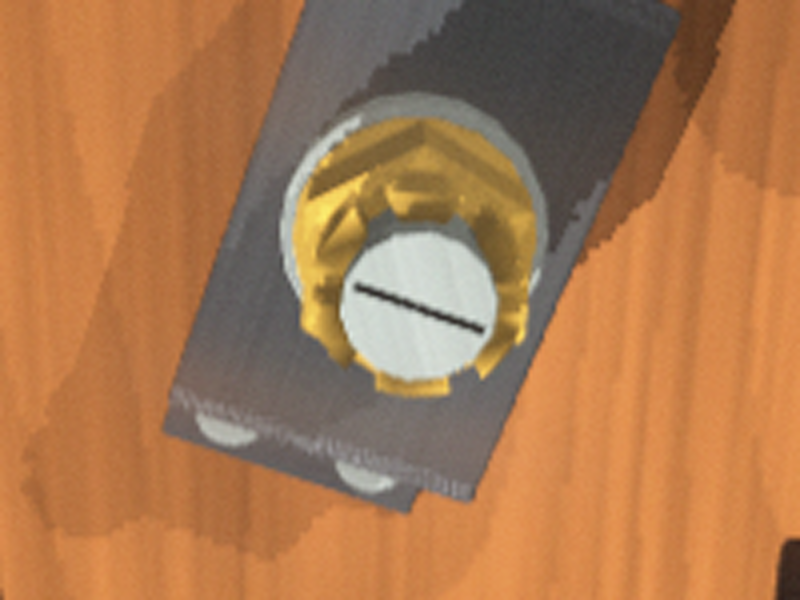

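The view shows the spindle end at crop (419,306), its black line (357,287)-(483,330), and a hex corner at (420,122) with its edges. The flats' normals are about 0° in world, so θ≈0.74. Refining this numerically with a projected model overlay.

Run:
```python
from h import *
import pickle
from scipy.optimize import least_squares
np.set_printoptions(precision=4,suppress=True)
f=pickle.load(open("f1.pkl","rb"))
c=lambda p:np.array(p,float)/4+[153,117]-.375
d=pt(f,np.round([c((419,270)),c((400,330)),c((440,340))]));print(d)
z=np.median(d[:,2]); L=onz(f,[c((357,287)),c((483,330))],z); C=onz(f,c((419,306)),z)[0]
v=L[1]-L[0]; print("z",z,"centre",C,"len",np.linalg.norm(v),"hole ang",np.degrees(np.arctan2(v[1],v[0])))
for p in[(420,122),(308,190),(530,180)]:
    q=onz(f,c(p),.116)[0]-C; print(p,"r",np.hypot(*q[:2]),"ang",np.degrees(np.arctan2(q[1],q[0])))
W=onz(f,[c((281,230)),c((548,225)),c((415,92))],.092); print(W)
# overlay hexes at flat-normal angle a
im=cv2.resize(f["pixels"][117:267,153:353,::-1],None,fx=4,fy=4,interpolation=cv2.INTER_CUBIC)
pr=lambda P:((proj(f,P)-[153,117]+.375)*4).astype(int)
def poly(r,n,zz,a,col):
    t=np.radians(a)+np.arange(n)*2*np.pi/n
    cv2.polylines(im,[pr(np.c_[C[0]+r*np.cos(t),C[1]+r*np.sin(t),0*t+zz])],True,col,1)
poly(.046/3**.5,6,.116,30,(255,0,0)); poly(.021,60,.131,0,(0,255,0)); poly(.015,60,z,0,(0,0,255)); poly(.03,60,.092,0,(255,255,0))
cv2.imwrite("pics/d.png",im)
```

```text
[[ 0.5277 -0.0225  0.1384]
 [ 0.525  -0.0343  0.1383]
 [ 0.5326 -0.0369  0.1375]]
z 0.13833860108130008 centre [ 0.5281 -0.0296  0.1383] len 0.02510970541615856 hole ang -18.91412673131397
(420, 122) r 0.030368532578430488 ang 89.99144273282744
(308, 190) r 0.02735694473575132 ang 143.3212782398499
(530, 180) r 0.029188490604136023 ang 40.80158858255051
[[ 0.4989 -0.0284  0.092 ]
 [ 0.5574 -0.0264  0.092 ]
 [ 0.5276  0.0024  0.092 ]]
```

View pics/d.png

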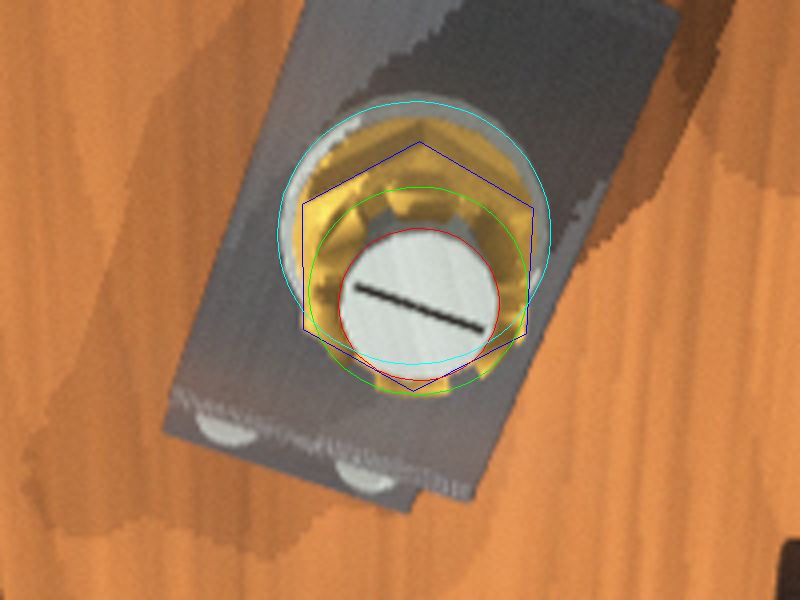

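```bash
python3 - <<'E'
from h import *
import pickle
f=pickle.load(open("f1.pkl","rb")); c=lambda p:np.array(p,float)/4+[153,117]-.375
for a,b in[((303,0),(165,430)),((680,15),(475,500))]:
    E=onz(f,[c(a),c(b)],.075); v=E[0]-E[1]; print(np.degrees(np.arctan2(v[1],v[0]))-90)
E
python3 -m handwheel '[{"offset":[-1,5,45],"delta_rot":[0,0,1]},{"offset":[-1,5,90],"delta_rot":[0,0,1]},{"offset":[-1,5,120],"delta_rot":[0,0,1]},{"offset":[-1,5,134],"delta_rot":[0,0,1]},{"offset":[-1,5,134],"delta_rot":[0,0,1]},{"offset":[-1,5,134],"delta_rot":[0,0,1]}]'
python3 -m handwheel '[{"offset":[0,0,0],"delta_rot":[0,0,0]},{"offset":[0,0,0],"delta_rot":[0,0,0]},{"offset":[0,0,0],"delta_rot":[0,0,0]},{"offset":[0,0,0],"delta_rot":[0,0,0]},{"offset":[0,0,0],"delta_rot":[0,0,0]}]' 50 25
python3 -c "
from h import *
s=robot.get_state();print(s['contact_force'],s['torque'],s['gripper_width'],rot()[:,1])"
```

```text
-18.177057190168824
-18.897853151684316
clock: 2.5
position: [0.5268, -0.0293, 0.1239]
tool_rot: [0.0, 0.708, 0.706, 0.002]
contact_force: [0.0, -0.6, 0.2]
gripper_width: 0.0855
clock: 3.0
position: [0.5271, -0.0294, 0.1249]
tool_rot: [0.001, 0.708, 0.706, 0.002]
contact_force: [-4.3, -1.3, 15.1]
gripper_width: 0.0457
[-4.30707951 -1.32639304 15.14291457] [-0.08914592  0.92864798 -0.13490366] 0.04571676348251248 [ 0.99999107 -0.00260783  0.00332675]
```

```bash
python3 -m handwheel '[{"offset":[0,0,0],"delta_rot":[0,0,0]},{"offset":[0,0,0],"delta_rot":[0,0,3]},{"offset":[0,0,0],"delta_rot":[0,0,6]},{"offset":[0,0,0],"delta_rot":[0,0,9]},{"offset":[0,0,0],"delta_rot":[0,0,12]},{"offset":[0,0,0],"delta_rot":[0,0,15]},{"offset":[0,0,0],"delta_rot":[0,0,17]},{"offset":[0,0,0],"delta_rot":[0,0,19]},{"offset":[0,0,0],"delta_rot":[0,0,19]},{"offset":[0,0,0],"delta_rot":[0,0,19]}]' - 28
python3 - <<'E'
from h import *
s=robot.get_state();v=rot()[:,1];print(s['contact_force'],s['torque'],s['gripper_width'],np.degrees(np.arctan2(v[1],v[0])),rot()[:,2])
E
```

```text
clock: 4.0
position: [0.5272, -0.0294, 0.1251]
tool_rot: [0.0, 0.815, 0.58, 0.002]
contact_force: [-1.0, -0.6, 4.0]
gripper_width: 0.0454
[-1.04643355 -0.60288144  3.99288727] [-0.09306847  0.20630846 -0.14494576] 0.045412622119730336 -19.12576643298165 [ 0.00358606  0.00154462 -0.99999238]
```

```bash
python3 -m handwheel '[{"offset":[0,0,0],"delta_rot":[0,0,0]},{"offset":[0,0,0],"delta_rot":[0,0,0]},{"offset":[0,0,0],"delta_rot":[0,0,0]},{"offset":[0,0,-40],"delta_rot":[0,0,0]},{"offset":[0,0,-80],"delta_rot":[0,0,0]},{"offset":[0,0,-115],"delta_rot":[0,0,0]},{"offset":[0,0,-115],"delta_rot":[0,0,0]},{"offset":[0,0,-115],"delta_rot":[0,0,0]}]' 100
python3 - <<'E'
from h import *
import pickle
np.set_printoptions(precision=4,suppress=True)
f=robot.grab_frame("wrist"); pickle.dump(f,open("f2.pkl","wb"))
C=np.array([.5277,-.0295]); o=proj(f,[[*C,.130]])[0].astype(int)-[80,60]
im=cv2.resize(f["pixels"][o[1]:o[1]+120,o[0]:o[0]+160,::-1],None,fx=5,fy=5,interpolation=cv2.INTER_CUBIC)
cv2.imwrite("pics/e.png",im); print(o,f["depth"][o[1]+60,o[0]+80])
E
```

```text
clock: 4.8
position: [0.5269, -0.0298, 0.2406]
tool_rot: [0.001, 0.815, 0.58, 0.002]
contact_force: [-0.2, -0.6, -1.2]
gripper_width: 0.0853
[168 134] 0.23300749
```

View pics/e.png

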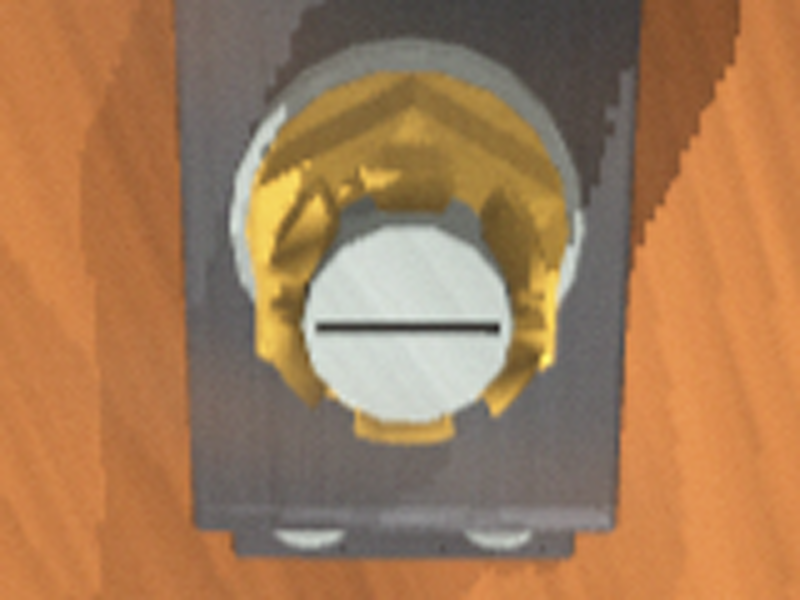

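The line mark runs level from (317,328) to (500,328) and the hex corner is above it at (412,80). The bottom castle block spans 356–455, so the slots look lined up. Quantifying.

Run:
```python
from h import *
import pickle
np.set_printoptions(precision=4,suppress=True)
f=pickle.load(open("f2.pkl","rb")); c=lambda p:np.array(p,float)/5+[168,134]-.4
an=lambda v:np.degrees(np.arctan2(v[1],v[0]))
z=.1383; L=onz(f,[c((317,328)),c((500,327.5))],z); C=onz(f,[c((408,323))],z)[0]
print("C",C,"line",an(L[1]-L[0]), pt(f,[c((408,300))]))
for p,zz in(((412,80),.10),((356,428),.131),((455,428),.131),((356,420),.131),((372,208),.131),((448,208),.131)):
    q=onz(f,[c(p)],zz)[0]-C; print(p,np.hypot(*q[:2]),an(q))
s=cv2.split(f["pixels"])
# plate edges
g=cv2.cvtColor(f["pixels"],cv2.COLOR_RGB2GRAY).astype(float); 
for lo,hi in((175,205),(600,645)):
    P=[]
    for v in range(330,500,5):
        r=f["pixels"][int(134+v/5)].astype(int); sat=r[:,0]-r[:,2]
        x=np.arange(168+lo//5-3,168+hi//5+4); k=np.argmax(abs(np.diff(sat[x])));P.append((x[k]+.5,int(134+v/5)))
    E=onz(f,P,.075); vx=np.polyfit(E[:,1],E[:,0],1); print("edge->x ang",-np.degrees(np.arctan(vx[0])))
```

```text
C [ 0.5284 -0.0295  0.1383] line -19.06985822530994 [[ 0.5295 -0.026   0.1375]]
(412, 80) 0.026679338019391305 69.23588128327059
(356, 428) 0.02059752904299624 -131.00722097077738
(455, 428) 0.020369495778593764 -89.16812618700152
(356, 420) 0.019409588900004764 -132.37971846235533
(372, 208) 0.015510668429284362 89.91275959212749
(448, 208) 0.0157128807304948 49.63000658660335
edge->x ang -19.740182873063752
edge->x ang -19.18287882378995
```

```bash
python3 -m handwheel '[{"offset":[30,-18,5],"delta_rot":[0,0,-8]},{"offset":[60,-36,10],"delta_rot":[0,0,-16]},{"offset":[90,-54,15],"delta_rot":[0,0,-24]},{"offset":[120,-72,20],"delta_rot":[0,0,-32]},{"offset":[150,-90,25],"delta_rot":[0,0,-40]},{"offset":[180,-108,30],"delta_rot":[0,0,-48]},{"offset":[210,-126,35],"delta_rot":[0,0,-56]},{"offset":[250,-143,40],"delta_rot":[0,0,-64]},{"offset":[250,-143,40],"delta_rot":[0,0,-69]},{"offset":[250,-143,40],"delta_rot":[0,0,-69]}]' 100
python3 -m handwheel '[{"offset":[0,0,0],"delta_rot":[0,0,0]},{"offset":[0,0,0],"delta_rot":[0,0,0]}]'
python3 - <<'E'
from h import *
import pickle
np.set_printoptions(precision=4,suppress=True)
f=robot.grab_frame("wrist"); pickle.dump(f,open("f3.pkl","wb")); print(robot.get_state()["position"]);print(rot())
o=proj(f,[[.485,.245,.011]])[0].astype(int)-[80,60]; o=np.maximum(o,0)
im=cv2.resize(f["pixels"][o[1]:o[1]+120,o[0]:o[0]+160,::-1],None,fx=5,fy=5,interpolation=cv2.INTER_CUBIC); cv2.imwrite("pics/f.png",im); print(o)
E
```

```text
clock: 5.85
position: [0.4725, 0.254, 0.1985]
tool_rot: [0.0, 0.341, 0.94, 0.001]
contact_force: [0.0, -1.2, -0.3]
gripper_width: 0.0857
clock: 6.05
position: [0.4725, 0.2531, 0.198]
tool_rot: [-0.0, 0.343, 0.939, 0.0]
contact_force: [-0.9, -0.3, 0.6]
gripper_width: 0.0852
[0.4726 0.2532 0.1982]
[[-0.7651  0.6439  0.0002]
 [ 0.6439  0.7651  0.0006]
 [ 0.0002  0.0006 -1.    ]]
[171 121]
```

View pics/f.png

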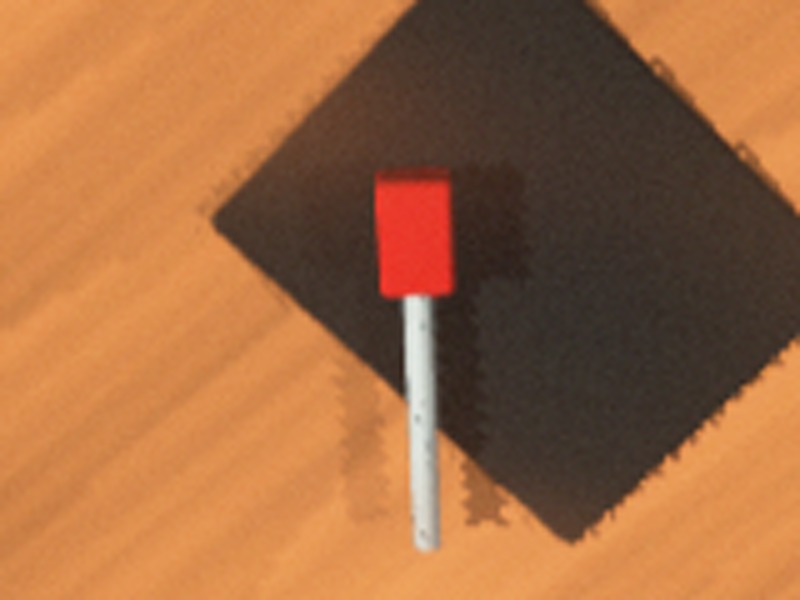

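The view shows the pin with its head's top face at (378..453, 181..297), and the shank running from (417,298) to the tip at (426,550).

Run:
```python
from h import *
import pickle
np.set_printoptions(precision=4,suppress=True)
f=pickle.load(open("f3.pkl","rb")); c=lambda p:np.array(p,float)/5+[171,121]-.4
an=lambda v:np.degrees(np.arctan2(v[1],v[0]))
H=onz(f,[c(p) for p in((378,182),(450,180),(453,295),(381,298))],.018); Hc=H.mean(0)
S=onz(f,[c((417.5,305)),c((426,550))],.011); d=S[1]-S[0]
print("head",Hc,"size",np.linalg.norm(H[1]-H[0]),np.linalg.norm(H[2]-H[1]),pt(f,[c((415,240))]))
print("shank ang",an(d),"head ang",an(H[2]+H[3]-H[0]-H[1]),"len head-tip",np.linalg.norm(S[1][:2]-Hc[:2]))
u=d/np.linalg.norm(d); Rm=rot(); p=robot.get_state()["position"]
T=Hc-.004*u; T[2]=.0315
print("target",T,"tool offset mm",1e3*Rm.T@(T-p),"yaw of -x",an(-Rm[:,0]))
```

```text
head [0.4752 0.2564 0.018 ] size 0.013106640180183066 0.021867372517375357 [[0.4744 0.2563 0.0185]]
shank ang -37.9806955027051 head ang -38.462065959273005 len head-tip 0.06622791405215275
target [0.4721 0.2589 0.0315] tool offset mm [  4.0519   3.9116 166.7167] yaw of -x -40.08356986600314
```

```bash
python3 -m handwheel '[{"offset":[4,4,45],"delta_rot":[0,0,-2]},{"offset":[4,4,90],"delta_rot":[0,0,-2]},{"offset":[4,4,130],"delta_rot":[0,0,-2]},{"offset":[4,4,155],"delta_rot":[0,0,-2]},{"offset":[4,4,166],"delta_rot":[0,0,-2]},{"offset":[4,4,166],"delta_rot":[0,0,-2]},{"offset":[4,4,166],"delta_rot":[0,0,-2]}]'
python3 -m handwheel '[{"offset":[0,0,0],"delta_rot":[0,0,0]},{"offset":[0,0,0],"delta_rot":[0,0,0]},{"offset":[0,0,0],"delta_rot":[0,0,0]},{"offset":[0,0,0],"delta_rot":[0,0,0]},{"offset":[0,0,0],"delta_rot":[0,0,0]},{"offset":[0,0,0],"delta_rot":[0,0,0]},{"offset":[0,0,0],"delta_rot":[0,0,0]}]' 5 45
```

```text
clock: 6.8
position: [0.4727, 0.2591, 0.0333]
tool_rot: [0.0, 0.327, 0.945, 0.001]
contact_force: [-0.7, 0.1, -0.1]
gripper_width: 0.0857
clock: 7.5
position: [0.4728, 0.2591, 0.0336]
tool_rot: [0.001, 0.327, 0.945, 0.001]
contact_force: [-2.0, -1.7, 6.8]
gripper_width: 0.0126
```

```bash
python3 -m handwheel '[{"offset":[0,0,-25],"delta_rot":[0,0,0]},{"offset":[0,0,-60],"delta_rot":[0,0,0]},{"offset":[-15,-25,-95],"delta_rot":[0,0,0]},{"offset":[-35,-60,-120],"delta_rot":[0,0,-3]},{"offset":[-55,-95,-120],"delta_rot":[0,0,-7]},{"offset":[-75,-130,-120],"delta_rot":[0,0,-11]},{"offset":[-95,-165,-120],"delta_rot":[0,0,-15]},{"offset":[-115,-198,-120],"delta_rot":[0,0,-19]},{"offset":[-131,-224,-120],"delta_rot":[0,0,-19]},{"offset":[-131,-224,-120],"delta_rot":[0,0,-19]}]'
python3 -m handwheel '[{"offset":[0,0,0],"delta_rot":[0,0,0]},{"offset":[0,0,0],"delta_rot":[0,0,0]}]'
python3 - <<'E'
from h import *
import pickle
np.set_printoptions(precision=4,suppress=True)
f=robot.grab_frame("wrist"); t=robot.grab_frame("top"); pickle.dump((f,t),open("f4.pkl","wb"))
s=robot.get_state(); print(s["position"],s["gripper_width"],s["contact_force"]);print(rot(),np.degrees(np.arctan2(-rot()[1,0],-rot()[0,0])))
a=f["pixels"]; b=cv2.resize(t["pixels"][150:225,190:290],None,fx=4,fy=4,interpolation=cv2.INTER_CUBIC)
cv2.imwrite("pics/g.png",np.hstack([cv2.resize(a,(400,300)),b])[:,:,::-1])
E
```

```text
clock: 8.5
position: [0.4366, -0.0021, 0.153]
tool_rot: [0.0, 0.169, 0.986, -0.0]
contact_force: [-0.0, 0.9, -0.2]
gripper_width: 0.012
clock: 8.7
position: [0.4367, -0.0017, 0.1531]
tool_rot: [0.0, 0.169, 0.986, -0.0]
contact_force: [0.1, 1.1, -0.4]
gripper_width: 0.0127
[ 0.4367 -0.0011  0.1531] 0.012267603167308058 [ 0.3217 -0.471   0.2248]
[[-0.9436  0.3312  0.0005]
 [ 0.3312  0.9436 -0.0004]
 [-0.0006 -0.0002 -1.    ]] -19.343294150648227
```

View pics/g.png

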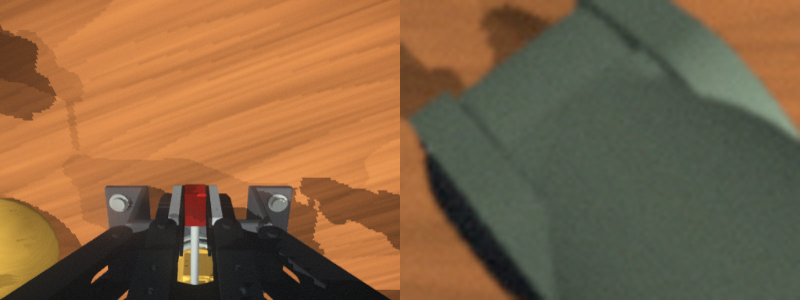

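The wrist view shows the pin's red head at (195,205) between the pads. The shank runs to (195,285) with the nut straight ahead behind it, and the hanger feet are at (127,203) and (270,203). Enlarging the tip and slot area.

Run:
```python
from h import *
import pickle
f,t=pickle.load(open("f4.pkl","rb"))
save(f,"h.png",(200,284,300,384),6)
C=np.array([.5280,-.0295]); R_=rot(); p=robot.get_state()["position"]
print(1e3*R_.T@(np.array([*C,.12])-p))
print(proj(f,[[*C,.1383],[*C,.116]]), proj(f,[p-.0685*R_[:,0]+[0,0,-.0226]]), proj(f,[p-.012*R_[:,0]+[0,0,-.0226]]))
```

```text
[-95.50333888   3.47546701  33.13637588]
[[257.05501768 418.27694734]
 [256.290789   382.4249663 ]] [[250.56726449 367.25255148]] [[250.50151204 275.95777914]]
```

View pics/h.png

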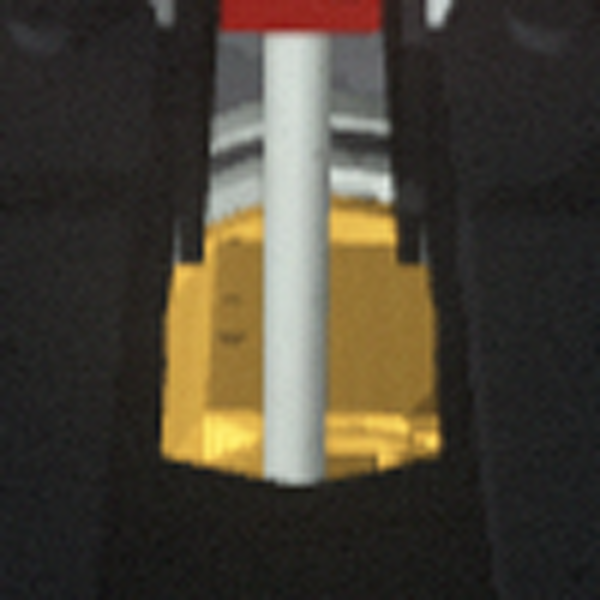

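```bash
python3 -m handwheel '[{"offset":[0,3.9,6],"delta_rot":[0,0,0]},{"offset":[0,3.9,11],"delta_rot":[0,0,0]},{"offset":[0,3.9,11],"delta_rot":[0,0,0]},{"offset":[-3,3.9,11],"delta_rot":[0,0,0]},{"offset":[-6,3.9,11],"delta_rot":[0,0,0]},{"offset":[-8,3.9,11],"delta_rot":[0,0,0]},{"offset":[-9.5,3.9,11],"delta_rot":[0,0,0]},{"offset":[-9.5,3.9,11],"delta_rot":[0,0,0]}]'
cat > m.py <<'E'
from h import *
np.set_printoptions(precision=2,suppress=True)
s=robot.get_state(); p=s["position"]; C=np.array([.5278,-.0295]); u=np.array([.945,-.327]); d=p[:2]-C; F=s["contact_force"]
print("tip from axis mm %.1f"%(-1e3*d@u-68.5),"lateral(left+) %.2f"%(1e3*d@[.327,.945]),"pin z %.2f"%(1e3*p[2]-22.6),
 "F push/lat/up",-F[:2]@u,F[:2]@[.327,.945],F[2],"T",s["torque"],"w",s["gripper_width"]*1e3)
E
python3 m.py
```

```text
clock: 9.6
position: [0.4472, -0.0007, 0.1421]
tool_rot: [0.0, 0.168, 0.986, -0.0]
contact_force: [-0.3, -0.0, -0.7]
gripper_width: 0.0127
tip from axis mm 17.1 lateral(left+) 0.84 pin z 119.52 F push/lat/up 0.2463314197516937 -0.12909834815747795 -0.7445189420503149 T [ 0.02 -0.01  0.02] w 12.682411517576178
```

```bash
python3 -m handwheel '[{"offset":[-1,0,0],"delta_rot":[0,0,0]},{"offset":[-2,0,0],"delta_rot":[0,0,0]},{"offset":[-2.6,0,0],"delta_rot":[0,0,0]},{"offset":[-3.2,0,0],"delta_rot":[0,0,0]},{"offset":[-3.2,0,0],"delta_rot":[0,0,0]}]'
python3 m.py
```

```text
clock: 10.1
position: [0.4498, -0.0017, 0.142]
tool_rot: [-0.0, 0.168, 0.986, -0.0]
contact_force: [-3.1, 2.4, 1.1]
gripper_width: 0.0125
tip from axis mm 14.3 lateral(left+) 0.75 pin z 119.39 F push/lat/up 3.7078808706320823 1.2403767616498909 1.0559827477340529 T [ 0.31  0.75 -0.01] w 12.48367833831032
```

```bash
python3 -m handwheel '[{"offset":[-0.5,0,-0.4],"delta_rot":[0,0,0]},{"offset":[-0.5,0,-0.8],"delta_rot":[0,0,0]},{"offset":[-0.5,0,-1.2],"delta_rot":[0,0,0]},{"offset":[-0.5,0,-1.6],"delta_rot":[0,0,0]},{"offset":[-0.5,0,-2.0],"delta_rot":[0,0,0]},{"offset":[-0.5,0,-2.4],"delta_rot":[0,0,0]}]'
python3 m.py
python3 -m handwheel '[{"offset":[-0.4,0,-0.4],"delta_rot":[0,0,0]},{"offset":[-0.4,0,-0.8],"delta_rot":[0,0,0]},{"offset":[-0.4,0,-1.2],"delta_rot":[0,0,0]},{"offset":[-0.4,0,-1.6],"delta_rot":[0,0,0]},{"offset":[-0.4,0,-2.0],"delta_rot":[0,0,0]},{"offset":[-0.4,0,-2.4],"delta_rot":[0,0,0]}]'
python3 m.py
```

```text
clock: 10.7
position: [0.45, -0.0019, 0.1443]
tool_rot: [-0.0, 0.168, 0.986, -0.0]
contact_force: [-4.3, 1.3, -3.9]
gripper_width: 0.0125
tip from axis mm 14.0 lateral(left+) 0.63 pin z 121.71 F push/lat/up 4.503199558837728 -0.16441510570319398 -3.884408733807922 T [0.58 1.25 0.01] w 12.539664305692366
clock: 11.3
position: [0.4508, -0.0021, 0.1469]
tool_rot: [0.0, 0.168, 0.986, -0.0]
contact_force: [-0.1, 0.6, -1.5]
gripper_width: 0.0123
tip from axis mm 13.2 lateral(left+) 0.72 pin z 124.32 F push/lat/up 0.3150754137021587 0.5498196774378792 -1.5493250993709902 T [-0.06 -0.02  0.  ] w 12.33398566423191
```

```bash
python3 -m handwheel '[{"offset":[-0.5,0,0],"delta_rot":[0,0,0]},{"offset":[-1.0,0,0],"delta_rot":[0,0,0]},{"offset":[-1.0,0,0],"delta_rot":[0,0,0]}]'
python3 m.py
```

```text
clock: 11.6
position: [0.4519, -0.0025, 0.1469]
tool_rot: [0.0, 0.168, 0.986, -0.0]
contact_force: [0.7, -0.3, 0.2]
gripper_width: 0.0125
tip from axis mm 12.1 lateral(left+) 0.73 pin z 124.33 F push/lat/up -0.7715456994489706 -0.06735915557353325 0.1726974647641606 T [ 0.02 -0.    0.07] w 12.521238493584109
```

The tip found the hole at about 124.3 mm and moves on without force. Feeding it in.

```bash
python3 -m handwheel '[{"offset":[-1.5,0,0],"delta_rot":[0,0,0]},{"offset":[-3,0,0],"delta_rot":[0,0,0]},{"offset":[-4.5,0,0],"delta_rot":[0,0,0]},{"offset":[-6,0,0],"delta_rot":[0,0,0]},{"offset":[-7.5,0,0],"delta_rot":[0,0,0]},{"offset":[-9,0,0],"delta_rot":[0,0,0]},{"offset":[-9,0,0],"delta_rot":[0,0,0]}]'
python3 m.py
```

```text
clock: 12.3
position: [0.4606, -0.0055, 0.1469]
tool_rot: [0.0, 0.168, 0.986, -0.0]
contact_force: [0.8, 0.0, -0.2]
gripper_width: 0.0124
tip from axis mm 2.8 lateral(left+) 0.68 pin z 124.32 F push/lat/up -0.766224205538842 0.2808734429488921 -0.15577849370497154 T [-0.05 -0.01 -0.05] w 12.427087549698745
```

```bash
python3 -m handwheel '[{"offset":[-2,0,0],"delta_rot":[0,0,0]},{"offset":[-4,0,0],"delta_rot":[0,0,0]},{"offset":[-6,0,0],"delta_rot":[0,0,0]},{"offset":[-8,0,0],"delta_rot":[0,0,0]},{"offset":[-10,0,0],"delta_rot":[0,0,0]},{"offset":[-12,0,0],"delta_rot":[0,0,0]},{"offset":[-12,0,0],"delta_rot":[0,0,0]}]'
python3 m.py
```

```text
clock: 13.0
position: [0.4722, -0.0096, 0.1469]
tool_rot: [0.0, 0.168, 0.986, -0.0]
contact_force: [0.5, 0.4, -1.9]
gripper_width: 0.0127
tip from axis mm -9.4 lateral(left+) 0.66 pin z 124.31 F push/lat/up -0.31701220386465895 0.5713217079823487 -1.8652681606109445 T [-0.06 -0.09 -0.07] w 12.741155500804961
```

```bash
python3 -m handwheel '[{"offset":[-1.5,0,0],"delta_rot":[0,0,0]},{"offset":[-3,0,0],"delta_rot":[0,0,0]},{"offset":[-4.5,0,0],"delta_rot":[0,0,0]},{"offset":[-6,0,0],"delta_rot":[0,0,0]},{"offset":[-7.5,0,0],"delta_rot":[0,0,0]},{"offset":[-9,0,0],"delta_rot":[0,0,0]},{"offset":[-9,0,0],"delta_rot":[0,0,0]}]'
python3 m.py
```

```text
clock: 13.7
position: [0.4809, -0.0126, 0.1469]
tool_rot: [0.0, 0.168, 0.986, -0.0]
contact_force: [1.4, -0.5, -1.7]
gripper_width: 0.0122
tip from axis mm -18.7 lateral(left+) 0.60 pin z 124.32 F push/lat/up -1.4928093878980964 -0.044955742335128356 -1.664579665027201 T [-0.07 -0.14  0.03] w 12.208851312774225
```

```bash
python3 -m handwheel '[{"offset":[-1.5,0,0],"delta_rot":[0,0,0]},{"offset":[-3,0,0],"delta_rot":[0,0,0]},{"offset":[-4.5,0,0],"delta_rot":[0,0,0]},{"offset":[-6,0,0],"delta_rot":[0,0,0]},{"offset":[-7.5,0,0],"delta_rot":[0,0,0]},{"offset":[-9,0,0],"delta_rot":[0,0,0]},{"offset":[-10,0,0],"delta_rot":[0,0,0]},{"offset":[-10,0,0],"delta_rot":[0,0,0]}]'
python3 m.py
python3 -m handwheel '[{"offset":[-0.5,0,0],"delta_rot":[0,0,0]},{"offset":[-1,0,0],"delta_rot":[0,0,0]},{"offset":[-1.5,0,0],"delta_rot":[0,0,0]},{"offset":[-1.5,0,0],"delta_rot":[0,0,0]}]'
python3 m.py
```

```text
clock: 14.5
position: [0.4905, -0.016, 0.1469]
tool_rot: [0.0, 0.168, 0.986, 0.0]
contact_force: [0.0, -0.0, -2.6]
gripper_width: 0.0126
tip from axis mm -28.8 lateral(left+) 0.54 pin z 124.30 F push/lat/up -0.04660500937155168 0.012769834209481093 -2.6290177945036963 T [-0.01  0.04 -0.05] w 12.577061262750403
clock: 14.9
position: [0.4919, -0.0166, 0.1469]
tool_rot: [0.0, 0.169, 0.986, 0.0]
contact_force: [-0.9, 1.2, -2.0]
gripper_width: 0.0128
tip from axis mm -30.4 lateral(left+) 0.49 pin z 124.28 F push/lat/up 1.2634904190716532 0.7994704561246561 -2.0222755613935295 T [ 0.1   0.37 -0.04] w 12.845202786537628
```

```bash
python3 -m handwheel '[{"offset":[-0.4,0,0],"delta_rot":[0,0,0]},{"offset":[-0.7,0,0],"delta_rot":[0,0,0]},{"offset":[-0.7,0,0],"delta_rot":[0,0,0]}]'
python3 m.py
python3 -m handwheel '[{"offset":[-0.4,0,0],"delta_rot":[0,0,0]},{"offset":[-0.6,0,0],"delta_rot":[0,0,0]},{"offset":[-0.6,0,0],"delta_rot":[0,0,0]}]'
python3 m.py
```

```text
clock: 15.2
position: [0.4926, -0.0168, 0.1469]
tool_rot: [0.0, 0.168, 0.986, 0.0]
contact_force: [-1.7, 0.4, -2.9]
gripper_width: 0.0124
tip from axis mm -31.1 lateral(left+) 0.50 pin z 124.29 F push/lat/up 1.712947594354918 -0.12805029956778907 -2.898334329132003 T [ 0.19  0.38 -0.03] w 12.436139712655331
clock: 15.5
position: [0.4932, -0.017, 0.1469]
tool_rot: [0.0, 0.168, 0.986, 0.0]
contact_force: [-1.5, 0.9, -3.7]
gripper_width: 0.0125
tip from axis mm -31.7 lateral(left+) 0.50 pin z 124.27 F push/lat/up 1.6905591011007828 0.3225857788046652 -3.694470696156788 T [0.1  0.43 0.1 ] w 12.458012936673688
```

```bash
python3 -m handwheel '[{"offset":[-0.4,0,0.2],"delta_rot":[0,0,0]},{"offset":[-0.7,0,0.2],"delta_rot":[0,0,0]},{"offset":[-0.7,0,0.2],"delta_rot":[0,0,0]}]'
python3 m.py
python3 -m handwheel '[{"offset":[-0.4,0,0],"delta_rot":[0,0,0]},{"offset":[-0.6,0,0],"delta_rot":[0,0,0]},{"offset":[-0.6,0,0],"delta_rot":[0,0,0]}]'
python3 m.py
```

```text
clock: 15.8
position: [0.4941, -0.0173, 0.1468]
tool_rot: [0.001, 0.169, 0.986, 0.0]
contact_force: [-0.8, -1.3, -2.6]
gripper_width: 0.0129
tip from axis mm -32.6 lateral(left+) 0.54 pin z 124.15 F push/lat/up 0.2898405515319893 -1.4742157803402736 -2.5580083202767847 T [0.06 0.1  0.01] w 12.888075043873185
clock: 16.1
position: [0.4946, -0.0175, 0.1467]
tool_rot: [0.001, 0.169, 0.986, 0.0]
contact_force: [-1.3, 0.2, -1.8]
gripper_width: 0.0128
tip from axis mm -33.2 lateral(left+) 0.54 pin z 124.14 F push/lat/up 1.3129278586058033 -0.2195711761753898 -1.8422787255134967 T [ 0.01  0.23 -0.01] w 12.814665733190333
```

```bash
python3 -m handwheel '[{"offset":[-0.4,0,0],"delta_rot":[0,0,0]},{"offset":[-0.7,0,0],"delta_rot":[0,0,0]},{"offset":[-0.7,0,0],"delta_rot":[0,0,0]}]'
python3 m.py
python3 -m handwheel '[{"offset":[-0.4,0,0],"delta_rot":[0,0,0]},{"offset":[-0.6,0,0],"delta_rot":[0,0,0]},{"offset":[-0.6,0,0],"delta_rot":[0,0,0]}]'
python3 m.py
```

```text
clock: 16.4
position: [0.4949, -0.0176, 0.1467]
tool_rot: [0.0, 0.168, 0.986, -0.0]
contact_force: [-5.2, 2.8, -0.7]
gripper_width: 0.0122
tip from axis mm -33.6 lateral(left+) 0.53 pin z 124.06 F push/lat/up 5.8397077356237235 0.9868374306309226 -0.715535754471672 T [ 0.35  1.11 -0.01] w 12.216713097627398
clock: 16.7
position: [0.4951, -0.0176, 0.1466]
tool_rot: [-0.0, 0.168, 0.986, -0.0]
contact_force: [-5.7, 1.8, 2.1]
gripper_width: 0.0124
tip from axis mm -33.7 lateral(left+) 0.52 pin z 124.02 F push/lat/up 6.035292702895003 -0.13161771235888223 2.075041827300862 T [0.44 1.37 0.01] w 12.390897543333418
```

Push rose to 6 N and motion stopped at 20.3 mm head-face radius, which matches the 21 mm castle, so the head is home. Releasing and checking.

```bash
python3 -m handwheel '[{"offset":[0,0,0],"delta_rot":[0,0,0]},{"offset":[0,0,0],"delta_rot":[0,0,0]},{"offset":[0,0,0],"delta_rot":[0,0,0]},{"offset":[0,0,0],"delta_rot":[0,0,0]},{"offset":[0,0,0],"delta_rot":[0,0,0]},{"offset":[0,0,-15],"delta_rot":[0,0,0]},{"offset":[0,0,-45],"delta_rot":[0,0,0]},{"offset":[20,0,-90],"delta_rot":[0,0,0]},{"offset":[35,0,-100],"delta_rot":[0,0,0]},{"offset":[35,0,-100],"delta_rot":[0,0,0]}]' 50
python3 - <<'E'
from h import *
import pickle
np.set_printoptions(precision=4,suppress=True)
f=robot.grab_frame("wrist"); s=robot.grab_frame("scene"); pickle.dump((f,s),open("f5.pkl","wb"))
print(robot.get_state()["position"],robot.get_state()["contact_force"])
u,v=proj(f,[[.51,-.02,.124]])[0].astype(int); print(u,v); y0=min(max(v-75,0),384-150); x0=u-65
a=cv2.resize(f["pixels"][y0:y0+150,x0:x0+130],(390,450),interpolation=cv2.INTER_CUBIC)
b=cv2.resize(s["pixels"][170:260,200:278],(390,450),interpolation=cv2.INTER_CUBIC)
cv2.imwrite("pics/i.png",np.hstack([a,b])[:,:,::-1]); print(x0,y0)
E
```

```text
clock: 17.7
position: [0.4616, -0.0054, 0.2492]
tool_rot: [0.001, 0.168, 0.986, -0.001]
contact_force: [0.4, -0.8, -0.3]
gripper_width: 0.0426
[ 0.4623 -0.0063  0.2473] [-0.1108 -0.3046 -0.5625]
252 245
187 170
```

View pics/i.png

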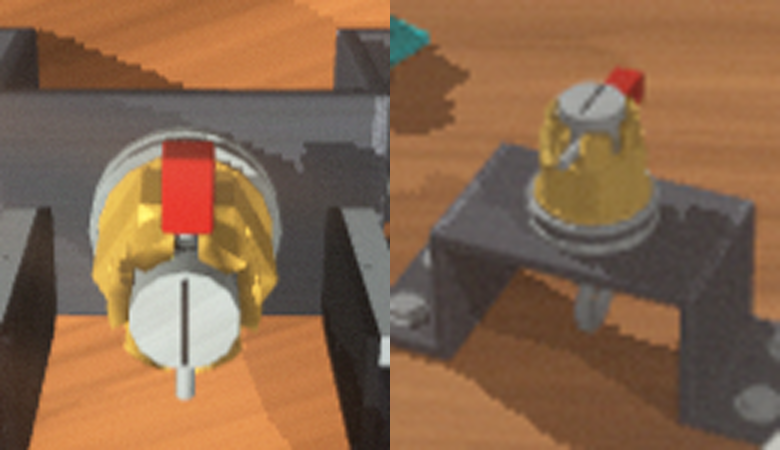

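The left view shows the pin through slot and hole: head (187,187) against the castle, tip (185,385) out of the far slot. In the right view (scene camera) the tip is at (567,155) and the head at (625,82). One numeric check, then I'll hand in.

Run:
```python
from h import *
import pickle
f,s=pickle.load(open("f5.pkl","rb")); c=lambda p:np.array(p,float)/3+[187,170]-.33
u=np.array([.945,-.327]); C=onz(f,[c((185,320))],.1383)[0][:2]
print("C",C,"face r mm",1e3*(C-onz(f,[c((187,233))],.131)[0][:2])@u,"tip mm",1e3*(onz(f,[c((186,398))],.124)[0][:2]-C)@u)
print(robot.get_state()["clock"],robot.get_state()["gripper_width"]); robot.job_done()
```

```text
C [ 0.52752195 -0.02961921] face r mm 21.69738642790971 tip mm 35.35112222306224
17.8 0.04257295068087052
the job is handed in; nothing more can be done
```

The nut is turned on to the next slot and the red-headed pin is through slot and hole with its head home. The job was handed in at 17.8 s of the 64 s allowed.

- **Nut:** I gripped it with 25–28 N and turned it about 19° clockwise, from about 0.72 rad to the next slot. In the close-up the slot lined up with the black line to within about 1°. The castle edges put the nut about 1° further on than the jaws did. The pin passing freely through the slot settled the question.
- **Pin:** I felt for the hole by sliding the tip up the spindle under about 4 N, and it was about 124.3 mm above the bench. The pin went in with under 2 N, and the push only rose to 6 N when the head stopped against the nut.
- **Last checks:** The final picture puts the head face 21.7 mm from the axis, against a 21 mm castle radius, with the tip out of the far slot. The picture puts the tip 35.4 mm from the axis and the arm's position puts it at 33.7 mm, which is within camera error.
- **Everything else:** The gripper was open and clear when I handed in. Nothing I did touched the globe, the dome or the screwdriver, but I did not measure their positions again at the end.

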